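Slide the pail lid out over the end of the wash ledge

TASK

The flat steel pail lid lies on the concrete ledge with no edge to get hold of. With the fingertips, push it flat along the ledge towards the end where the orange drip tray stands, until about a quarter of the lid's width sticks out past that end over the tray, and leave it lying there, not sticking out over the ledge's long sides. Only push it, never lift or tip it, and leave everything else where it is.

Things in the scene. Friction and masses are not known exactly. Their poses are not given: they have to be found in the camera images.
- slab: grey concrete slab serving as the ledge, fixed, 400 (its x, depth) x 520 (its y, length) x 80 mm high, standing on the brick work surface at z = 0. Origin: centre of its underside, so its flat top is 80 mm above it, its two ends lie at y = +260 and -260 mm and its long sides at x = +200 and -200 mm in its own frame. A blue ribbed washboard fixed to it leans on its far (+x) long side, outside the top, sloping down to the work surface
- lid: flat round steel pail lid, loose, diameter 180 mm, 8 mm thick (a raised bead just inside the rim reaches 11 mm, for looks only: the solid is a plain 8 mm disc), about 0.3 to 0.55 kg, lying flat on the slab. Origin: centre of its underside; z up. It slides on the concrete with a few newtons and tips off once its centre passes the end of the slab
- tray: orange open plastic drip tray, loose, 260 (its x) x 160 (its y) x 40 mm high, standing on the work surface just beyond one end of the slab (either end). Origin: centre of its underside. Its y in the slab's frame tells the end: about +385 or -385 mm
- duckboard: slatted wooden duckboard, loose, 260 (its x) x 152 (its y) x 26 mm high, on the work surface beyond the other end of the slab. Origin: centre of its underside. Leave alone
- tumbler: clear plastic tumbler, loose, 72 mm across the rim, 100 mm high, upright on the slab near its far (+x) long side. Origin: centre of its underside. Leave alone
- soap_rest: white ceramic soap rest, loose, 75 (its x) x 115 (its y) x 20 mm high, on the slab near its far long side. Origin: centre of its underside. Leave alone
- spray: squat green spray bottle with a white press-button nozzle, loose, 74 mm across, 124 mm high, on the slab near its far long side. Origin: centre of its underside. Leave alone
Mind the look-alikes: they are no part of the job. Several things have the shape of the lid; the one meant has the colours described above.

How it is judged:
By the outcome, as a careful person would: the job done as asked, in the order asked, and still so for the second after the job is handed in, with the robot touching nothing.
It also fails if it takes over 48 s, if anything falls off the work surface, if the arm or the gripper's body presses on something with over 40 N, if the wrist force passes 120 N, or if a joint passes its speed limit or range.

ROBOT

A 6-joint arm with a two-finger parallel gripper is mounted at the origin on the work surface. World frame = base frame: x ahead of the robot, y to its left, z up, the work surface at z = 0. Lengths are in m, angles in rad, forces in N, time in s.
With the tool pointing down it reaches from about 0.275 to 0.725 m from the base axis. Payload 15.9 kg.
Tool frame: the origin (TCP) lies midway between the tips of the shut fingers; the grasp point (between the pads) lies 19 mm behind it; z points along the fingers, y is the line along which they close (so a half turn about z gives the same grasp; the last joint's range is limited). The gripper opens to 85 mm and grips with 20 to 120 N. Pads are 22 mm wide; open, the fingers measure 114 mm over their backs; the gripper's body (76 mm by 85 mm) begins 54 mm behind the grasp point. The pads swing forward as they close: fully open they stand 13 mm farther back than shut.
Start: joints at [1.199, 0.213, -0.034, 1.323, 0, 1.571], TCP at [0.182, 0.466, 0.231] pointing down, gripper open.
Joint ranges: [-2.98, 2.98], [-0.74, 1.72], [-1.14, 1.35], [-2.1, 2.04], [-1.57, 1.44], [-3.14, 3.14]. Speed limits (rad/s): [1.89, 1.89, 2.39, 2.57, 3.14, 3.14].

INTERFACE

Orientations are given as a rotation vector (axis times angle).
In Python, from workcell import read_state, grab_frame, calibration, hand_in gives the robot as it stands.
- The arm moves only by the tool step_arm, never from a script. Its argument "plan" is a list of rows, each a list of 7 numbers: the shift along the tool's x, y, z as a fraction of full scale, then the turn, a rotation vector about the tool's x, y, z as a fraction of full scale, then the gripper command: -1 is shut, 1 is fully open, values between are in proportion. In form: [[x, y, z, ax, ay, az, fingers], ...]. A call has 1 to 12 rows; each row is the pose to reach, as a shift and turn from the pose commanded when the call began, along the tool's axes at that moment; what a row does not reach only later rows make up. Full scale, the value 1, is 0.6 m for a shift and 30 degrees for a turn. A row lasts 1/10 s, in which the tool goes at most 50 mm and 8.59 degrees, less where a joint would pass 70% of its speed; a pose out of reach is approached as far as the arm can. A call with a number of a shift or a turn outside -1 to 1 is refused whole. A call with a gripper value outside its range is refused whole. The fingers move at their own pace and stop on an object; the grip force is fixed at half the most. Time passes only in rows, so rows that repeat a pose let the fingers close. It gives the time, the measured TCP pose, the force, the opening and the grip force at its end, in the units of the state.
- read_state(): the state, without advancing time (a new reading comes with each control period).
- grab_frame(name): name is "scene" or "top"; returns (picture, depth): 400x640x3 uint8, red, green, blue; 400x640 float32, m along the optical axis (not along the pixel's ray), 0 where there is no reading.
- calibration(name): a dict with "fovy" (degrees; the focal length in pixels is half the picture's height over the tangent of half this angle, whatever the lens; pixels are square), "cx", "cy" (the principal point, pixels), "R" (3x3) and "t" (3): a world point X has camera coordinates R X + t. Camera axes: x right, y down, z forward; pixel columns grow to the right and rows downward; lengths in m; the calibration is good to about 2 mm. A picture is of the moment at which its call begins. calibration takes no time and is no camera call.
- hand_in(): hands the job in; it is judged then, once.
The state is a dict: "time_s": time; "qpos": joint angles; "qd": joint speeds; "effort": joint torques, N m; "tool_pos": TCP position; "tcp_rot": TCP orientation; "force": force on the tool from outside, world axes, zero at the start; "wrist_torque": the same for the moment, N m; "finger_gap": finger opening in m; "finger_force": force on a finger pad.
Only numpy, scipy, OpenCV 4.12 (cv2) and the standard library are available. Lean on these libraries where they do the work, as an engineer would, in place of code of your own. Each camera call takes 0.05 s, during which the arm holds its last target. There are 200 camera calls.

## Working session

There is one attempt and no reset: what is moved stays moved. The work goes in short steps, Python scripts to look and compute and a tool call to move; the robot and the scene stay as the last step left them, time stands still between calls to the robot, and variables do not carry over. Pictures are saved under pics/ and viewed, at most 10 in all, crops included, and the job is handed in when it is done.

Besides the shell and the picture viewer there is one more tool, called after "Emit:" in YAML: its name, and indented under it one key for each argument. step_arm: Moves the arm, as the interface text tells. Its arguments: {"type":"object","properties":{"plan":{"type":"array"}},"required":["plan"]}

```bash
mkdir -p pics; cat > h.py <<'E'
import numpy as np,cv2
from workcell import *
def K(c): 
    f=200/np.tan(np.radians(c['fovy'])/2); return f
def world(n,u,v,z=None,d=None):
    c=calibration(n);f=K(c);R=np.array(c['R']);t=np.array(c['t'])
    r=np.array([(u-c['cx'])/f,(v-c['cy'])/f,1.0])
    C=-R.T@t; w=R.T@r
    return C+w*(d if d else (z-C[2])/w[2])
E
python3 - <<'E'
from h import *
for n in("scene","top"):
    p,d=grab_frame(n); cv2.imwrite(f'pics/{n}0.png',p[:,:,::-1]); np.save(f'{n}0.npy',d)
    c=calibration(n); print(n,c['fovy'],c['cx'],c['cy'],np.round(c['R'],3).tolist(),np.round(c['t'],3))
s=read_state(); print(s)
E
```

```text
scene 42.57011735175293 312.77296697668146 187.98151241609224 [[0.367, 0.93, -0.007], [0.629, -0.254, -0.735], [-0.686, 0.265, -0.678]] [-0.183 -0.26   1.782]
top 43.90284438994399 325.2294413739076 194.9738369350019 [[0.004, -1.0, 0.007], [-0.996, -0.005, -0.09], [0.09, -0.007, -0.996]] [0.003 0.497 1.456]
{'time_s': 0.1, 'qpos': array([ 1.19898362e+00,  2.13356535e-01, -3.49498117e-02,  1.32349528e+00,
        2.94622896e-06,  1.57076176e+00]), 'qd': array([ 3.20183861e-04, -6.22963436e-05,  7.88458027e-04,  4.08598266e-04,
       -7.39559799e-04,  5.04224819e-04]), 'effort': array([ 3.74593539e-03, -6.87241030e+01,  4.87806880e+01,  1.19072601e-02,
        2.61338246e-04,  3.53763312e-05]), 'tool_pos': array([0.18154763, 0.46556895, 0.23085933]), 'tcp_rot': array([-5.80595347e-01, -3.08728445e+00,  1.55096258e-03]), 'force': array([ 0.01876355, -0.83071831, -0.06053084]), 'wrist_torque': array([ 0.06275868,  0.05276344, -0.00537646]), 'finger_force': 0.0, 'finger_gap': 0.08532838573730521}
```

View pics/top0.png

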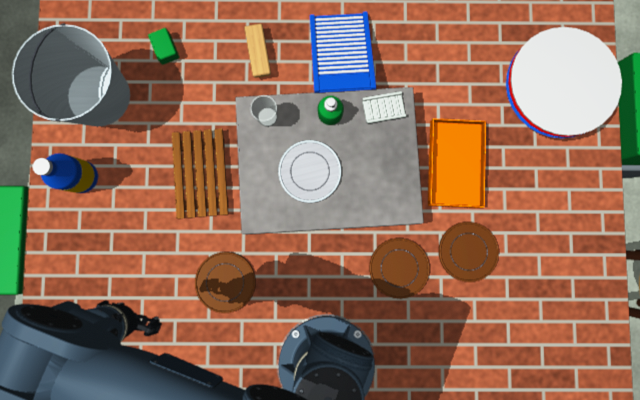

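View pics/scene0.png

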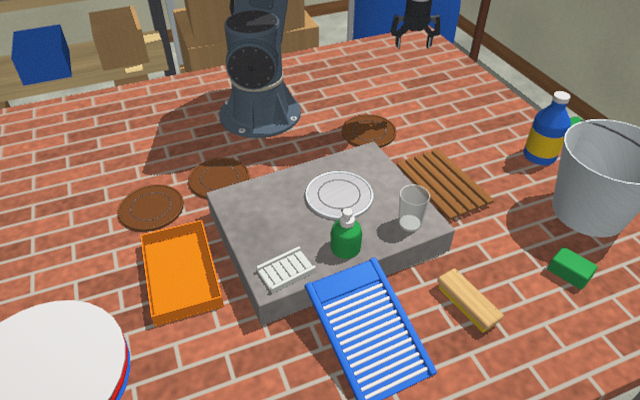

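The top view shows the lid at about (310,171), the slab corners at about (237,98), (412,89), (424,222) and (242,233), and the tray on the right, at the -y end. Next I'll take an enlarged crop.

```bash
python3 - <<'E'
from h import *
p=cv2.imread('pics/top0.png')[80:240,225:435]
cv2.imwrite('pics/crop.png',cv2.resize(p,None,fx=3.75,fy=3.75,interpolation=cv2.INTER_CUBIC))
d=np.load('top0.npy')
for n,u,v,z in[('c_far+y',237,98,.08),('c_far-y',412,89,.08),('c_near-y',424,222,.08),('c_near+y',242,233,.08),('lid',310,171,.088),('lidL',278,171,.088),('lidR',341,171,.088),('lidT',310,140,.088),('lidB',310,202,.088)]:
    print(n,world('top',u,v,z).round(4), world('top',u,v,d=float(d[v,u])).round(3))
E
```

```text
c_far+y [0.7737 0.2627 0.08  ] [0.774 0.263 0.08 ]
c_far-y [ 0.8036 -0.2473  0.08  ] [ 0.802 -0.247  0.084]
c_near-y [ 0.4155 -0.277   0.08  ] [ 0.418 -0.292  0.005]
c_near+y [0.3822 0.2408 0.08  ] [0.382 0.242 0.076]
lid [0.5595 0.0488 0.088 ] [0.559 0.049 0.091]
lidL [0.559  0.1402 0.088 ] [0.56  0.141 0.08 ]
lidR [ 0.5599 -0.0398  0.088 ] [ 0.559 -0.039  0.095]
lidT [0.6493 0.0494 0.088 ] [0.647 0.049 0.101]
lidB [0.4707 0.0482 0.088 ] [0.471 0.048 0.085]
```

View pics/crop.png

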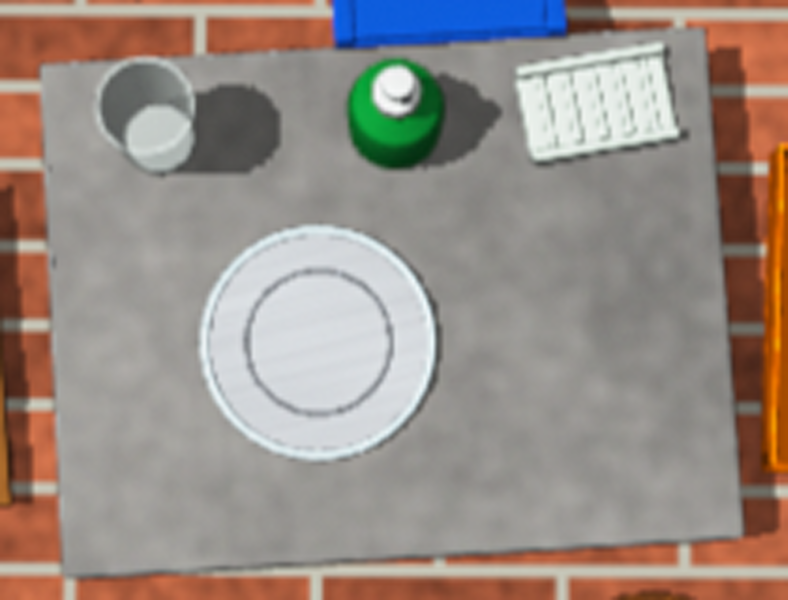

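The slab is turned by about 3.6°. The push goes along (0.0625, -0.998) for about 0.27 m, and the soap rest stays clear of the path by about 30 mm. First I'll move above the place behind the lid.

Emit:
step_arm:
  plan:
    - [-0.747,-0.222,0,0,0,1,1]
    - [-0.747,-0.222,0,0,0,1,1]
    - [-0.747,-0.222,0,0,0,1,1]
    - [-0.747,-0.222,0,0,0,1,1]
    - [-0.747,-0.222,0,0,0,1,1]
    - [-0.747,-0.222,0,0,0,1,1]
    - [-0.747,-0.222,0,0,0,1,1]
    - [-0.747,-0.222,0,0,0,1,1]
    - [-0.747,-0.222,0,0,0,1,1]
    - [-0.747,-0.222,0,0,0,1,1]
    - [-0.747,-0.222,0,0,0,1,1]
    - [-0.747,-0.222,0,0,0,1,1]

```text
time_s: 1.3
tool_pos: [0.5506, 0.1788, 0.2308]
tcp_rot: [-1.361, -2.831, 0.001]
force: [0.4, 0.6, 0.2]
finger_gap: 0.0858
finger_force: 0.0
```

Emit:
step_arm:
  plan:
    - [0,0,0,0,0,1,1]
    - [0,0,0,0,0,1,1]
    - [0,0,0,0,0,1,1]
    - [0,0,0,0,0,1,1]
    - [0,0,0,0,0,1,1]

```text
time_s: 1.8
tool_pos: [0.5499, 0.1799, 0.2315]
tcp_rot: [-2.046, -2.384, -0.0]
force: [0.2, 0.3, -0.1]
finger_gap: 0.0855
finger_force: 0.0
```

Emit:
step_arm:
  plan:
    - [0,0,0,0,0,0.17,1]
    - [0,0,0,0,0,0.17,1]
    - [0,0,0,0,0,0.17,1]

```text
time_s: 2.1
tool_pos: [0.5505, 0.1793, 0.2314]
tcp_rot: [2.145, 2.295, 0.0]
force: [-0.9, 0.7, 0.2]
finger_gap: 0.0852
finger_force: 0.0
```

Emit:
step_arm:
  plan:
    - [0,0,0.08,0,0,0,1]
    - [0,0,0.16,0,0,0,1]
    - [0,0,0.22,0,0,0,1]
    - [0,0,0.25,0,0,0,1]
    - [0,0,0.258,0,0,0,1]
    - [0,0,0.258,0,0,0,1]

```text
time_s: 2.7
tool_pos: [0.5506, 0.179, 0.0766]
tcp_rot: [-2.148, -2.292, 0.001]
force: [0.6, -0.2, 0.0]
finger_gap: 0.0854
finger_force: 0.0
```

Emit:
step_arm:
  plan:
    - [0,0,0.004,0,0,0,1]
    - [0,0,0.008,0,0,0,1]
    - [0,0,0.008,0,0,0,1]

```text
time_s: 3.0
tool_pos: [0.5511, 0.179, 0.0722]
tcp_rot: [2.15, 2.29, 0.001]
force: [-0.9, -0.1, 1.0]
finger_gap: 0.0851
finger_force: 0.0
```

```bash
python3 - <<'E'
from h import *
p,d=grab_frame('scene'); cv2.imwrite('pics/s1.png',cv2.resize(p[120:320,200:467,::-1],None,fx=3,fy=3,interpolation=cv2.INTER_CUBIC))
E
```

```text
(no output)
```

View pics/s1.png

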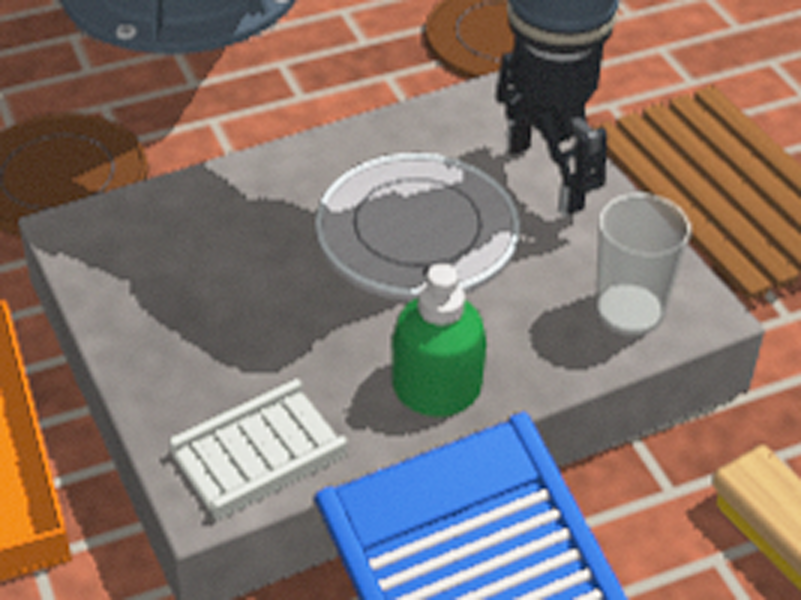

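The fingertips straddle the back of the lid, between it and the tumbler. I'll lower them 1.5 mm, then push slowly.

Emit:
step_arm:
  plan:
    - [0,0,0.003,0,0,0,1]
    - [0,0,0.003,0,0,0,1]
    - [-0.02,0,0.003,0,0,0,1]
    - [-0.04,0,0.003,0,0,0,1]
    - [-0.06,0,0.003,0,0,0,1]
    - [-0.08,0,0.003,0,0,0,1]
    - [-0.1,0,0.003,0,0,0,1]
    - [-0.12,0,0.003,0,0,0,1]
    - [-0.14,0,0.003,0,0,0,1]
    - [-0.16,0,0.003,0,0,0,1]
    - [-0.16,0,0.003,0,0,0,1]

```text
time_s: 4.15
tool_pos: [0.5569, 0.0814, 0.0699]
tcp_rot: [2.152, 2.288, -0.001]
force: [0.2, 0.4, -1.2]
finger_gap: 0.0856
finger_force: 0.0
```

```bash
python3 - <<'E'
from h import *
print(read_state()['tool_pos'])
p,d=grab_frame('scene'); cv2.imwrite('pics/s2.png',cv2.resize(p[120:320,200:467,::-1],None,fx=3,fy=3,interpolation=cv2.INTER_CUBIC))
E
```

```text
[0.55691258 0.08136984 0.06989956]
```

View pics/s2.png

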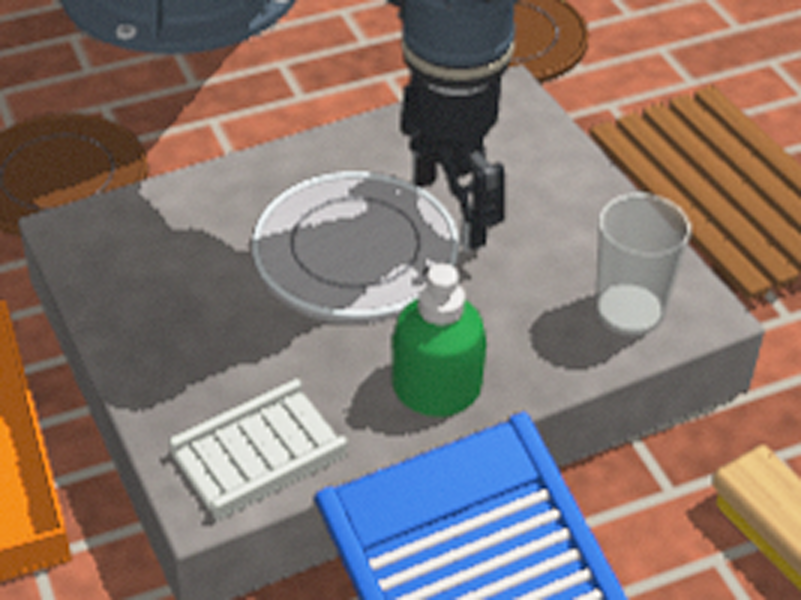

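The lid has moved along, flat, with both tips behind its rim. I'll push another 170 mm, then measure.

Emit:
step_arm:
  plan:
    - [-0.025,0,0,0,0,0,1]
    - [-0.05,0,0,0,0,0,1]
    - [-0.075,0,0,0,0,0,1]
    - [-0.1,0,0,0,0,0,1]
    - [-0.125,0,0,0,0,0,1]
    - [-0.15,0,0,0,0,0,1]
    - [-0.175,0,0,0,0,0,1]
    - [-0.2,0,0,0,0,0,1]
    - [-0.225,0,0,0,0,0,1]
    - [-0.25,0,0,0,0,0,1]
    - [-0.27,0,0,0,0,0,1]
    - [-0.28,0,0,0,0,0,1]

```text
time_s: 5.4
tool_pos: [0.5674, -0.0859, 0.0699]
tcp_rot: [2.152, 2.289, -0.0]
force: [-0.5, 3.1, 0.3]
finger_gap: 0.0853
finger_force: 1.2
```

```bash
python3 - <<'E'
from h import *
s=read_state();print(s['tool_pos'],s['force'])
p,d=grab_frame('scene'); a=p[120:320,120:387,::-1]
q,d=grab_frame('top'); b=q[80:240,300:480,::-1]
a=cv2.resize(a,(400,300)); cv2.imwrite('pics/s3.png',cv2.resize(a,None,fx=1.9,fy=1.9))
cv2.imwrite('pics/t3.png',cv2.resize(b,None,fx=3.75,fy=3.75,interpolation=cv2.INTER_CUBIC))
E
```

```text
[ 0.56740862 -0.08589023  0.06986369] [-0.4965238   3.10660993  0.30115518]
```

View pics/t3.png

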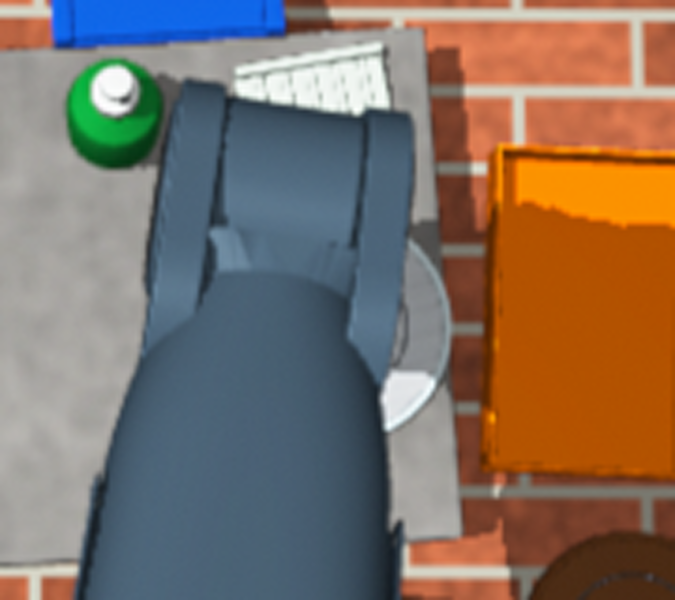

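View pics/s3.png

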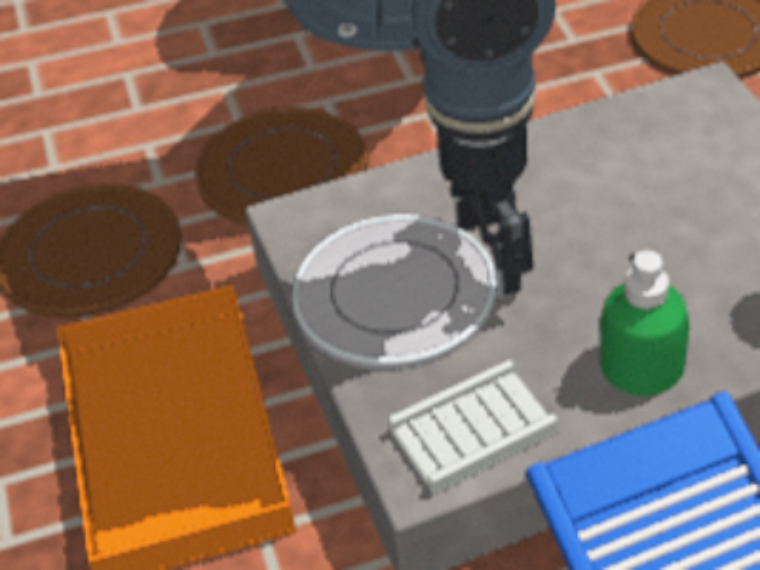

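The lid's leading rim is at the slab end, with an overhang of about 2 mm (top crop: rim at x≈450, edge at x≈446). It needs about 43 mm more, done slowly. Then I'll back off and lift.

Emit:
step_arm:
  plan:
    - [-0.014,0,0,0,0,0,1]
    - [-0.028,0,0,0,0,0,1]
    - [-0.042,0,0,0,0,0,1]
    - [-0.054,0,0,0,0,0,1]
    - [-0.062,0,0,0,0,0,1]
    - [-0.067,0,0,0,0,0,1]
    - [-0.07,0,0,0,0,0,1]
    - [-0.07,0,0,0,0,0,1]

```text
time_s: 6.3
tool_pos: [0.57, -0.1267, 0.0699]
tcp_rot: [2.151, 2.29, -0.0]
force: [-0.7, 0.2, 0.3]
finger_gap: 0.0853
finger_force: 0.4
```

Emit:
step_arm:
  plan:
    - [0.02,0,0,0,0,0,1]
    - [0.06,0,0,0,0,0,1]
    - [0.08,0,-0.03,0,0,0,1]
    - [0.08,0,-0.1,0,0,0,1]
    - [0.08,0,-0.18,0,0,0,1]
    - [0.14,0,-0.26,0,0,0,1]
    - [0.22,0,-0.26,0,0,0,1]
    - [0.3,0,-0.26,0,0,0,1]
    - [0.38,0,-0.26,0,0,0,1]
    - [0.46,0,-0.26,0,0,0,1]
    - [0.54,0,-0.26,0,0,0,1]
    - [0.54,0,-0.26,0,0,0,1]

```text
time_s: 7.5
tool_pos: [0.5483, 0.2027, 0.2256]
tcp_rot: [-2.144, -2.296, -0.001]
force: [0.4, -0.6, 0.2]
finger_gap: 0.0855
finger_force: 0.0
```

```bash
python3 - <<'E'
from h import *
s=read_state();print(s['time_s'],s['tool_pos'],s['force'])
q,d=grab_frame('top'); b=q[80:240,300:480,::-1]
cv2.imwrite('pics/t4.png',cv2.resize(b,None,fx=3.75,fy=3.75,interpolation=cv2.INTER_CUBIC))
E
```

```text
7.5 [0.54833598 0.20268517 0.22561893] [ 0.4069554  -0.61045817  0.15499675]
```

View pics/t4.png

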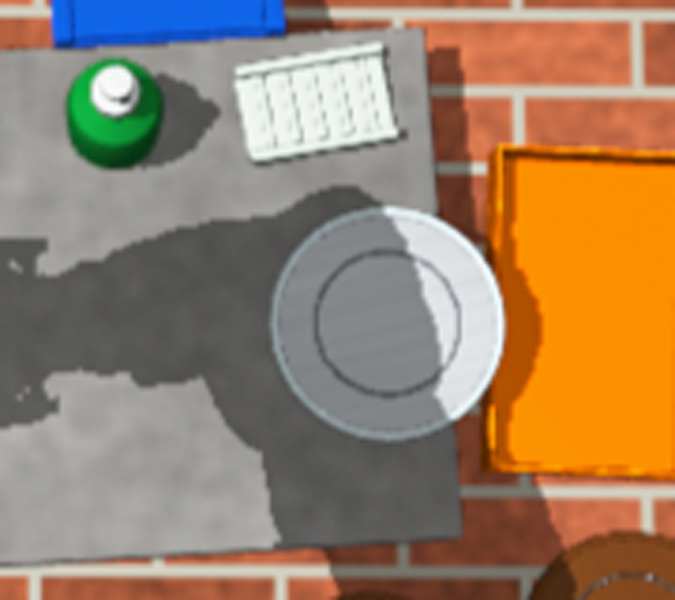

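The lid spans x=271 to 505 in the crop and the slab end is at about 446, so the overhang is about 25% of its width. It lies flat, nothing else has moved, and the arm is clear.

```bash
python3 -c "from workcell import hand_in; print(hand_in())"
```

```text
the job is handed in; nothing more can be done
None
```

The lid lies flat with about a quarter of its width (roughly 44 mm) over the tray end of the slab, nothing else appeared moved in the last picture, and the job is handed in at about 7.5 s.

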